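# Start the screw closure of a specimen mould

## Task

Lift the closure screw out of its wooden block and stand it upright in the mouth of the specimen mould with its cross-bar pointing across the mould's base plate (parallel to the short sides). To find the thread, turn it backward (counter-clockwise seen from above) until it drops a step, just as the bar comes in line with the long sides of the base, then turn it forward (clockwise) one full turn, so that the bar is in line with the long sides again. Do not run it down any further: finish while still gripping the knob, holding the screw started, and leave the two loose specimens and the tweezers where they are.

Things in the scene. Friction and masses are not known exactly. Their poses are not given: they have to be found in the camera images.
- closure: steel closure screw, 122 mm tall, about 0.55 kg, loose, upright in the wooden block at the start; origin at the centre of the flat end of its nose, z up along its axis, x along its cross-bar. Lowest is a plain nose 29 mm across (19 mm at the very end), up to z = 28 mm. A half turn of the screw makes no difference to it: two thread starts, and a bar alike at both ends
- closure_grip (a point): point on the screw's axis in its round knurled knob, 108 mm above the nose end: the place to grip. The knob is 42 mm across, from 90 to 122 mm above the nose end, and can be gripped at any yaw
- closure_bar (a point): middle of the screw's cross-bar, 78 mm above the nose end; the bar is 8 mm thick and 120 mm long over its ball ends and lies along the screw's x, through a neck 23 mm across. Below it a collar 40 mm across, 63 to 69 mm above the nose end
- closure_thread (a point): point on the screw's axis at the lower ends of its thread, 30 mm above the nose end: two-start round right-hand thread 34 mm across, up to 58 mm above the nose end, 16 mm per full turn (8 mm between ridges)
- mould: specimen mould, fixed: dark base plate 150 mm (along its x, the long sides) by 92 mm (along its y, the short sides) by 12 mm with four socket screws; on it an upright steel cylinder 68 mm across with a heater band, a small black terminal box towards +x and a clamp lug towards -x; origin at the centre of the underside, z up. The mouth is on top, 80 mm up
- mould_mouth (a point): centre of the mould's open mouth, level with the rim, axes as the mould's. Bore 68 mm deep, 30 mm wide (37 mm between the thread ridges near the top). Bar across the base and thread ends lying on the mould's ridges, the screw's nose end is about 35.5 mm below the rim; after the backward turn and the drop about 39.5 mm; one full turn forward after that, about 55.5 mm
- mould_thread (a point): point on the mould's axis at the upper ends of its two-start round right-hand thread, 5 mm below the rim; 16 mm per turn, 24 mm long, 2 mm axial play, stays where it is left. Turned backward the screw climbs until its nose end is 32 mm below the rim, then, bar in line with the long sides to about 0.2 rad, falls 7 to 8 mm when let go or pushed down gently
- stand: beech storage block 76 x 76 x 40 mm, fixed, with a 30 mm bore 25 mm deep in the middle, in which the closure screw stands at the start; origin at the centre of the underside. On the way to it and the mould the tall head of the dial tester overhangs the bench, 0.55 m up, from 0.44 m in front of the robot's base and 0.2 m to the right up to the middle: swing the arm past it drawn in and low
- specimen_a: loose black round mounted specimen 30 mm across, 16 mm high, a bystander near the mould; origin at the centre of its underside
- specimen_b: loose cream round mounted specimen 30 mm across, 20 mm high, a bystander near the wooden block; origin at the centre of its underside
- tweezers: loose steel tweezers 124 mm long, 6 mm high, a bystander in front of the dial tester; origin at the centre of the underside

How it is judged:
By the outcome, as a careful person would: the job done as asked, in the order asked, and still so for the second after the job is handed in, while the arm keeps its last pose, push and grip.
It also fails if it takes over 72 s, if anything falls off the work surface, if the arm or the gripper's body presses on something with over 40 N, if the wrist force passes 120 N, or if a joint passes its speed limit or range.

## Robot

A 6-joint arm with a two-finger parallel gripper is mounted at the origin on a cart in front of the work surface, level with it; the furniture and walls round the work are solid. World frame = base frame: x ahead of the robot, y to its left, z up, the work surface at z = 0. Lengths are in m, angles in rad, forces in N, time in s.
With the tool pointing down it reaches from about 0.375 to 0.975 m from the base axis. Payload 3.8 kg.
Tool frame: the origin (TCP) lies at the very end of the fingers, on their centre line; the grasp point (between the pads) lies 19 mm behind it; x points along the fingers, y is the direction in which the jaws open and shut, and the axes are right-handed (so a half turn about x gives the same grasp; the last joint's range is limited). The gripper opens to 88 mm and grips with 3 to 60 N. Pads are 18 mm wide; open, the fingers measure 123 mm over their backs; the gripper's body (75 mm by 187 mm) begins 45 mm behind the grasp point.
Start: joints at [1.31, 0.264, 1.604, -0, 1.274, -0.037], TCP at [0.15, 0.658, 0.239] pointing down, gripper open.
Joint ranges: [-2.63, 2.63], [-0.94, 2.18], [0.31, 2.57], [-1.31, 4.45], [0, 2.66], [-2.55, 2.55]. Speed limits (rad/s): [2.57, 2.57, 3.14, 3.14, 3.14, 3.14].

## Interface

Orientations are given as a rotation vector (axis times angle).
In Python, from plant import robot gives the robot as it stands.
- The arm moves only by the tool apply_moves, never from a script. Its argument "moves" is a list of rows, each a list of 3 entries, a list of its own where there are three numbers: the finger opening in mm, from 0 to 88.1, then the shift along the world's x, y, z in mm, then the turn about the world's z in degrees. A call has 1 to 8 rows; each row is the pose to reach, as a shift and turn from the pose measured when the call began; what a row does not reach only later rows make up. A row lasts 1/10 s, in which the tool goes at most 50 mm and 8.59 degrees, less where a joint would pass 70% of its speed; a pose out of reach is approached as far as the arm can. A call with a gripper value outside its range is refused whole. The fingers move at their own pace and stop on an object; "newtons" is the grip in N (left out, the last holds). Time passes only in rows, so rows that repeat a pose let the fingers close. It gives the time, the measured TCP pose, the force and the opening at its end, in the units of the state.
- robot.observe(): the state, without advancing time (a new reading comes with each control period).
- robot.snapshot(name): name is "side" or "top" or "wrist"; returns the picture (480x640x3 uint8, red, green, blue); there is no depth.
- robot.get_calibration(name): a dict with "vfov" (degrees; the focal length in pixels is half the picture's height over the tangent of half this angle, whatever the lens; pixels are square), "cx", "cy" (the principal point, pixels), "eye" and "attitude" of the camera in the world; the wrist camera has in their place "tool_from_camera" (4x4, takes a point from camera to tool coordinates, whose origin is the TCP and whose axes are the tool frame's). Camera axes: x right, y down, z forward; pixel columns grow to the right and rows downward; lengths in m; the calibration is good to about 2 mm. The wrist camera is an equidistant fisheye: a pixel r from the principal point sees the ray r / f radians off the axis. A picture is of the moment at which its call begins: read the wrist's pose just before it. get_calibration takes no time and is no camera call.
- robot.job_done(): hands the job in, once; it reports no verdict.
The state is a dict: "time_s": time; "joints": joint angles; "dq": joint speeds; "effort": joint torques, N m; "position": TCP position; "tool_rot": TCP orientation; "contact_force": force on the tool from outside, world axes, zero at the start; "moment": the same for the moment, N m; "grip_width": finger opening in m.
Only numpy, scipy, OpenCV 4.12 (cv2) and the standard library are available. Lean on these libraries where they do the work, as an engineer would, in place of code of your own. Each camera call takes 0.05 s, during which the arm holds its last target.

## Working session

There is one attempt and no reset: what is moved stays moved. The work goes in short steps, Python scripts to look and compute and a tool call to move; the robot and the scene stay as the last step left them, time stands still between calls to the robot, and variables do not carry over. Pictures are saved under pics/ and viewed, and the job is handed in when it is done.

Besides the shell and the picture viewer there is one more tool, called after "Call:" by a JSON object that holds its "name" and its "arguments". apply_moves: Moves the arm, as the interface text tells. Its arguments: {"type":"object","properties":{"moves":{"type":"array","items":{"type":"array"}},"newtons":{"type":"number"}},"required":["moves"]}

```bash
mkdir -p pics; ls
python3 - <<'E'
from plant import robot
import cv2
print(robot.observe())
for n in ["side","top","wrist"]:
    print(n,robot.get_calibration(n))
    im=robot.snapshot(n); cv2.imwrite(f"pics/{n}0.png",im[:,:,::-1])
E
```

```text
pics
{'time_s': 0.0, 'joints': array([ 1.31013344e+00,  2.64752215e-01,  1.60535907e+00, -2.27784540e-05,
        1.27364828e+00, -3.69186762e-02]), 'dq': array([-6.61064129e-04,  6.11560209e-05, -1.41638808e-04, -2.90004149e-04,
        1.49610104e-03, -4.17128035e-04]), 'effort': array([-3.70656664e-03, -5.02109170e+01, -3.56864870e+01,  7.25991838e-02,
        2.96720036e-02, -2.01453040e-04]), 'position': array([0.14961391, 0.65750319, 0.23739666]), 'tool_rot': array([ 0.17397543,  1.56394852, -0.17735257]), 'contact_force': array([ 0.22576617,  0.46366434, -0.11525107]), 'moment': array([0.03051179, 0.01903346, 0.01608874]), 'grip_width': 0.08842146367028796}
side {'vfov': 44.76606969033049, 'cx': 329.0511658789965, 'cy': 234.8008282732928, 'eye': array([0.84717772, 0.69924263, 1.01042745]), 'attitude': array([-0.86538673, -2.69176385,  0.8692005 ])}
top {'vfov': 47.92964261898994, 'cx': 318.685541406579, 'cy': 243.53056475352946, 'eye': array([0.36842773, 0.13837496, 1.00196571]), 'attitude': array([-2.14866027,  2.17964572, -0.12929867])}
wrist {'vfov': 65.70646984690485, 'cx': 317.51737912526283, 'cy': 234.90393265529025, 'tool_from_camera': array([[ 5.65498408e-04, -2.69278216e-01,  9.63062263e-01,
        -1.46290937e-01],
       [ 9.99999789e-01,  4.59906725e-04, -4.58594884e-04,
         4.41079850e-04],
       [-3.19429199e-04,  9.63062319e-01,  2.69278420e-01,
        -7.05475400e-02],
       [ 0.00000000e+00,  0.00000000e+00,  0.00000000e+00,
         1.00000000e+00]])}
```

View pics/side0.png

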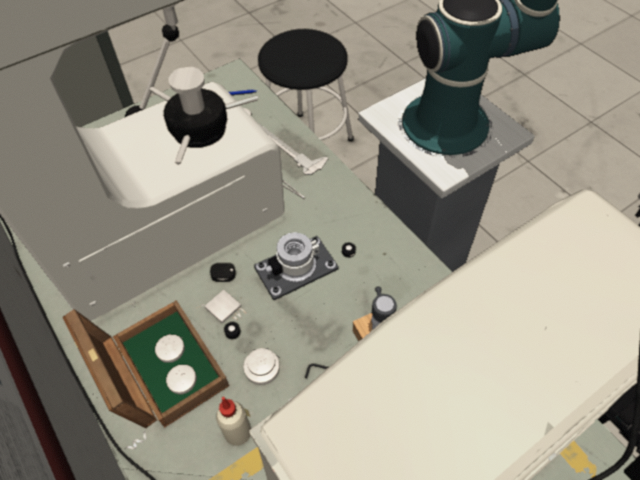

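View pics/top0.png

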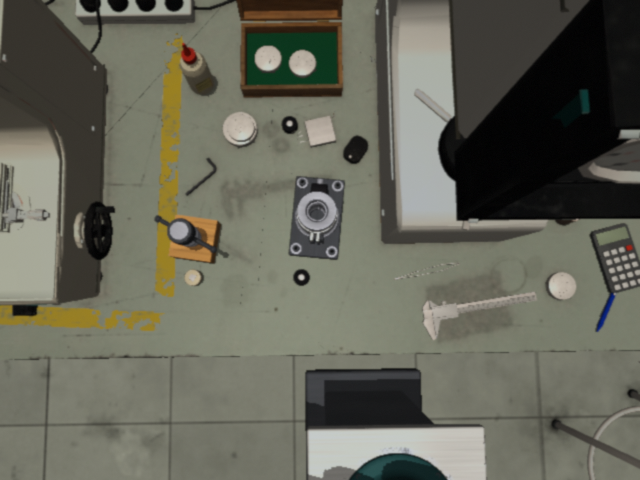

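View pics/wrist0.png

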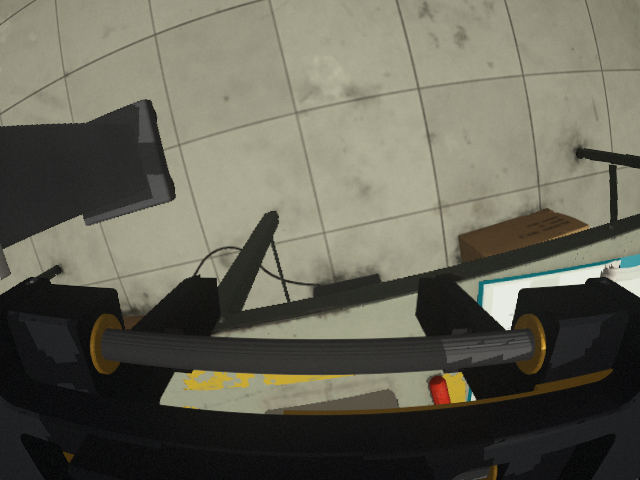

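The top view shows the screw at about (181,233) with bar ends near (158,219) and (225,255). The mould mouth is near (317,212), with specimens at (193,278) and (302,277). Next I'll enlarge these areas.

```bash
cat > h.py <<'E'
import numpy as np, cv2
from scipy.spatial.transform import Rotation as R
from plant import robot
def cam(n):
    c=robot.get_calibration(n); f=240/np.tan(np.radians(c['vfov'])/2)
    return c,f
def ray(n,u,v):
    c,f=cam(n); d=R.from_rotvec(c['attitude']).apply([(u-c['cx'])/f,(v-c['cy'])/f,1.])
    return c['eye'],d/np.linalg.norm(d)
def onz(n,u,v,z):
    e,d=ray(n,u,v); return e+d*(z-e[2])/d[2]
def proj(n,p):
    c,f=cam(n); q=R.from_rotvec(c['attitude']).inv().apply(np.array(p)-c['eye'])
    return np.c_[f*q[...,0]/q[...,2]+c['cx'], f*q[...,1]/q[...,2]+c['cy']] if q.ndim>1 else np.array([f*q[0]/q[2]+c['cx'],f*q[1]/q[2]+c['cy']])
def two(u1,v1,u2,v2,a='top',b='side'):
    e1,d1=ray(a,u1,v1);e2,d2=ray(b,u2,v2)
    s=np.linalg.lstsq(np.c_[d1,-d2],e2-e1,rcond=None)[0]
    p,q=e1+s[0]*d1,e2+s[1]*d2
    return (p+q)/2,np.linalg.norm(p-q)
def crop(src,dst,x,y,w,h,k):
    im=cv2.imread(src)[y:y+h,x:x+w]; cv2.imwrite(dst,cv2.resize(im,None,fx=k,fy=k,interpolation=cv2.INTER_CUBIC))
E
python3 - <<'E'
from h import *
crop('pics/top0.png','pics/t1.png',140,160,100,75,8) if 0 else crop('pics/top0.png','pics/t1.png',145,205,100,75,8)
crop('pics/top0.png','pics/t2.png',270,165,100,100,6)
crop('pics/side0.png','pics/s1.png',245,220,160,120,5)
E
```

```text
(no output)
```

View pics/t1.png

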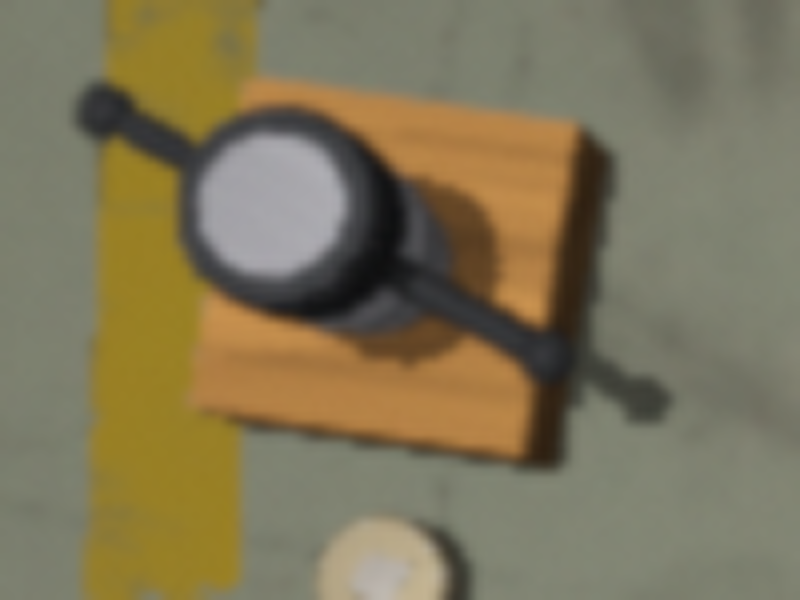

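View pics/t2.png

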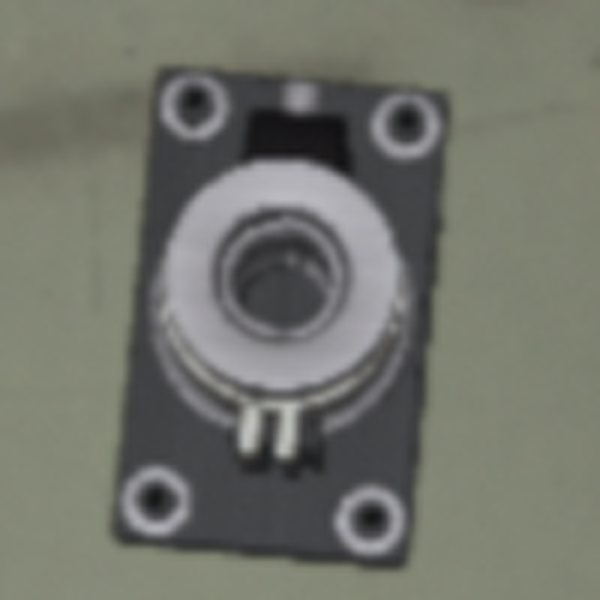

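View pics/s1.png

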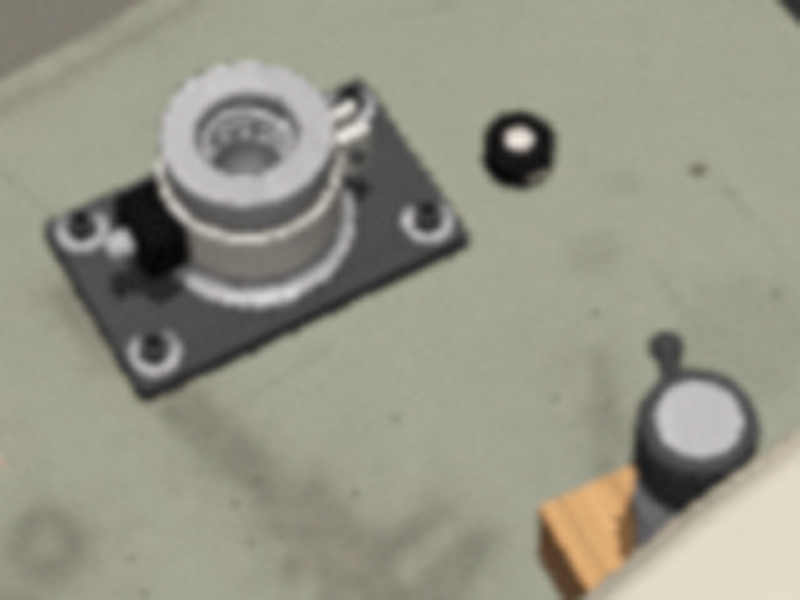

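Run:
```python
from h import *
np.set_printoptions(precision=4,suppress=True)
t1=lambda u,v:(145+(u+.5)/8-.5,205+(v+.5)/8-.5)
t2=lambda u,v:(270+(u+.5)/6-.5,165+(v+.5)/6-.5)
s1=lambda u,v:(245+(u+.5)/5-.5,220+(v+.5)/5-.5)
a,b=[onz('top',*t1(*p),.093) for p in[(103,110),(548,353)]]
print('balls',a,b,np.linalg.norm(a-b),'mid',(a+b)/2,'yaw',np.degrees(np.arctan2(*(b-a)[1::-1])))
print('knob',onz('top',*t1(271,203),.137), two(*t1(271,203),*s1(699,420)))
print('ball',two(*t1(548,353),*s1(666,350)))
st=[onz('top',*t1(*p),.04) for p in[(248,80),(580,122),(527,458),(195,408)]]
print('stand',np.mean(st,0),[np.linalg.norm(st[i]-st[i-1]) for i in range(4)])
sc=np.array([onz('top',*t2(*p),.012) for p in[(194,105),(405,125),(371,520),(156,500)]])
print('screws',sc.mean(0),[np.linalg.norm(sc[i]-sc[i-1]) for i in range(4)])
sx=(sc[0]+sc[1]-sc[2]-sc[3]);sy=sc[0]+sc[3]-sc[1]-sc[2]
print('yaw x',np.degrees(np.arctan2(sx[1],sx[0])),'yaw y-90',np.degrees(np.arctan2(-sy[0],sy[1])))
cr=np.array([onz('top',*t2(*p),.012) for p in[(160,68),(449,94),(407,567),(117,541)]]);
cx=cr[0]+cr[1]-cr[2]-cr[3];print('corners',cr.mean(0),np.degrees(np.arctan2(cx[1],cx[0])))
print('mouth',onz('top',*t2(283.5,274.5),.08),two(*t2(283.5,274.5),*s1(249,135)),onz('side',*s1(249,135),.08))
o=robot.observe();print(R.from_rotvec(o['tool_rot']).as_matrix())
print('specA', onz('top',302,277,.016),'specB',onz('top',193,277,.02))
```

```text
balls [0.5205 0.4074 0.093 ] [0.4671 0.3124 0.093 ] 0.108959423473629 mid [0.4938 0.3599 0.093 ] yaw -119.30766240813486
knob [0.4936 0.3601 0.137 ] (array([0.4934, 0.3595, 0.1394]), np.float64(0.00027211673777313597))
ball (array([0.4669, 0.3122, 0.0943]), np.float64(0.00019088823014730115))
stand [0.493  0.3587 0.04  ] [np.float64(0.07483966276271886), np.float64(0.07558339005177607), np.float64(0.07654897715094307), np.float64(0.07520612366983798)]
screws [0.5334 0.1365 0.012 ] [np.float64(0.12432794722634194), np.float64(0.06604872902521218), np.float64(0.1241522844821683), np.float64(0.06633993617875249)]
yaw x -5.948882138340921 yaw y-90 -6.229973108266876
corners [0.5321 0.136  0.012 ] -5.880956122691616
mouth [0.5328 0.1359 0.08  ] (array([0.5326, 0.1361, 0.0799]), np.float64(0.0006099048885356028)) [0.5324 0.1364 0.08  ]
[[-0.0005  0.2219  0.9751]
 [-0.0017  0.9751 -0.2219]
 [-1.     -0.0017 -0.0001]]
specA [0.4212 0.1646 0.016 ] specB [0.4239 0.3624 0.02  ]
```

The screw is at (0.4935, 0.360) with its bar at yaw 60.7°. The mould is at (0.5327, 0.1362) with x yaw of about -6°, and the two views agree to about 1 mm. Before moving I'll check the machine on the left.

Run:
```python
from h import *
crop('pics/top0.png','pics/t3.png',0,100,200,240,2.5)
np.set_printoptions(precision=3,suppress=True)
print([onz('top',105,300-0,0),onz('top',105,60,0)])
for z in (.1,.2,.3,.4,.5): print(z,onz('top',115,230,z),onz('top',60,125,z),onz('side',590,190,z),onz('side',255,435,z))
```

```text
[array([0.385, 0.529, 0.   ]), array([0.849, 0.543, 0.   ])]
0.1 [0.5   0.476 0.1  ] [0.684 0.576 0.1  ] [-0.026  0.383  0.1  ] [0.784 0.407 0.1  ]
0.2 [0.486 0.439 0.2  ] [0.649 0.528 0.2  ] [0.07  0.418 0.2  ] [0.791 0.439 0.2  ]
0.3 [0.471 0.401 0.3  ] [0.614 0.479 0.3  ] [0.166 0.452 0.3  ] [0.798 0.471 0.3  ]
0.4 [0.456 0.364 0.4  ] [0.579 0.431 0.4  ] [0.262 0.487 0.4  ] [0.805 0.504 0.4  ]
0.5 [0.442 0.326 0.5  ] [0.544 0.382 0.5  ] [0.358 0.522 0.5  ] [0.812 0.536 0.5  ]
```

View pics/t3.png

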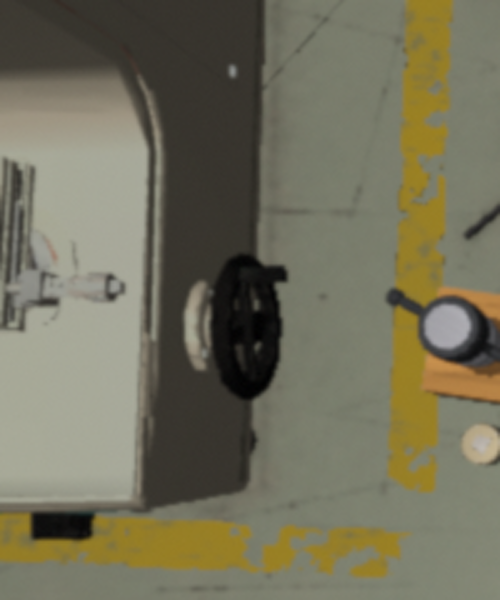

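The machine wall is at about y=0.53, with a handwheel sticking out to about y=0.46. I'll go round it with the gripper yaw reduced to about 12°.

Call:
{"name": "apply_moves", "arguments": {"moves": [[88, [10, -40, 0], -8], [88, [25, -80, 0], -16], [88, [40, -120, 0], -24], [88, [60, -160, 0], -32], [88, [80, -200, 0], -40], [88, [100, -240, 0], -48], [88, [115, -270, 0], -56], [88, [120, -277, 0], -64]], "newtons": 60}}

```text
time_s: 0.95
position: [0.2704, 0.3776, 0.2373]
tool_rot: [1.043, 1.306, -1.046]
contact_force: [-0.1, -0.5, 0.4]
grip_width: 0.0883
```

Run:
```python
from h import *
o=robot.observe();print(o['time_s'],o['position'],R.from_rotvec(o['tool_rot']).as_matrix()[:,1],o['joints'],o['contact_force'])
for n in["wrist","top"]:
    cv2.imwrite(f"pics/{n}1.png",robot.snapshot(n)[:,:,::-1])
```

```text
0.95 [0.27038118 0.37757762 0.2373432 ] [ 0.97553542  0.21983427 -0.00188293] [ 8.95564996e-01 -1.41009741e-01  2.03490878e+00  2.04541046e-04
  1.24994835e+00  6.73854107e-01] [-0.13763037 -0.45247611  0.37242236]
```

View pics/wrist1.png

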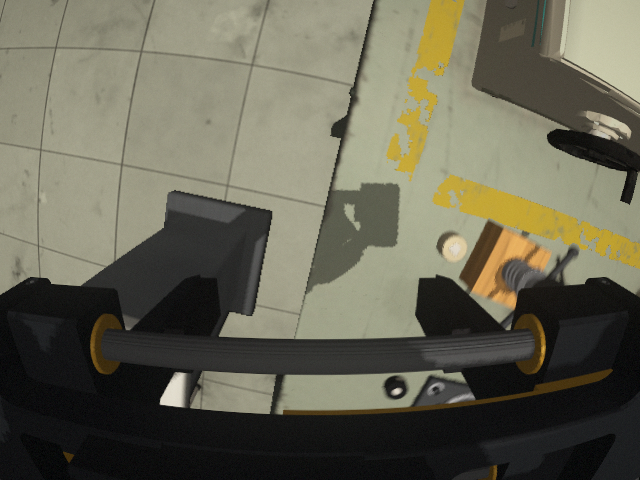

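View pics/top1.png

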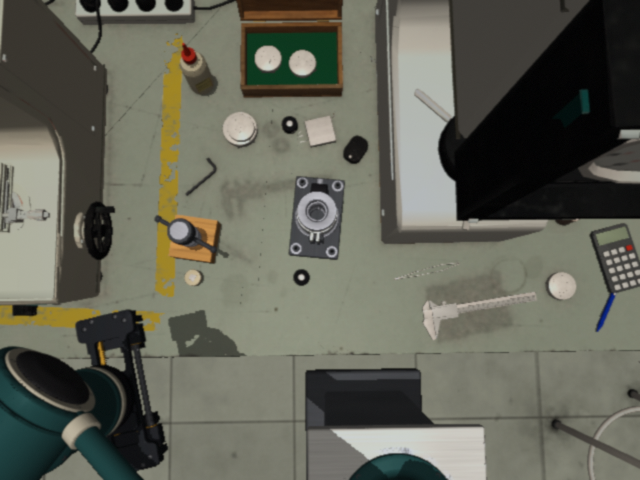

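The wrist view shows the handwheel's handle tip at (628,200), which is about (114,211) in the top view. I'll triangulate it.

```bash
cat >> h.py <<'E'
def wray(u,v,o):
    c=robot.get_calibration('wrist'); f=240/np.tan(np.radians(c['vfov'])/2)
    dx,dy=u-c['cx'],v-c['cy']; r=np.hypot(dx,dy); t=r/f
    d=np.array([np.sin(t)*dx/r,np.sin(t)*dy/r,np.cos(t)])
    T=c['tool_from_camera']; Rw=R.from_rotvec(o['tool_rot']).as_matrix()
    return o['position']+Rw@T[:3,3], Rw@(T[:3,:3]@d)
def won(u,v,z,o):
    e,d=wray(u,v,o); return e+d*(z-e[2])/d[2]
def isect(r1,r2):
    (e1,d1),(e2,d2)=r1,r2
    s=np.linalg.lstsq(np.c_[d1,-d2],e2-e1,rcond=None)[0]; p,q=e1+s[0]*d1,e2+s[1]*d2
    return (p+q)/2,np.linalg.norm(p-q)
E
python3 - <<'E'
from h import *
o=robot.observe()
print('handle',isect(wray(628,200,o),ray('top',114,211)))
print('wheel low',isect(wray(552,138,o),ray('top',99,258)))
print('ball',isect(wray(573,253,o),ray('top',157.5,218.5)))
print('specB',won(453,246,.02,o), onz('top',193,277,.02))
E
```

```text
handle (array([0.52767354, 0.46965764, 0.13551676]), np.float64(0.007918203279014671))
wheel low (array([0.45351192, 0.50274485, 0.09504699]), np.float64(0.0019677640639450787))
ball (array([0.51993772, 0.4069695 , 0.09416877]), np.float64(3.0244889672425124e-05))
specB [0.42033075 0.36871133 0.02      ] [0.42385315 0.36240788 0.02      ]
```

Call:
{"name": "apply_moves", "arguments": {"moves": [[88, [45, -4, 0], 0], [88, [90, -8, 0], 0], [88, [135, -11, 0], 0], [88, [180, -15, 0], 0], [88, [215, -17, 0], 0], [88, [223, -17.6, -30], 0], [88, [223, -17.6, -60], 0], [88, [223, -17.6, -60], 0]]}}

```text
time_s: 1.85
position: [0.4904, 0.3604, 0.1719]
tool_rot: [1.03, 1.314, -1.048]
contact_force: [-0.5, -0.7, -0.8]
grip_width: 0.0882
```

Run:
```python
from h import *
o=robot.observe();print(o['time_s'],o['position'],R.from_rotvec(o['tool_rot']).as_matrix()[:,1],o['joints'],o['contact_force'])
for n in["wrist"]:
    cv2.imwrite(f"pics/{n}2.png",robot.snapshot(n)[:,:,::-1])
```

```text
1.85 [0.49038945 0.36039114 0.17191835] [ 0.97358887  0.2280348  -0.01117325] [5.92380022e-01 1.96620803e-01 1.81287073e+00 9.13667115e-04
 1.14373522e+00 3.61904610e-01] [-0.48548749 -0.65455925 -0.75266765]
```

View pics/wrist2.png

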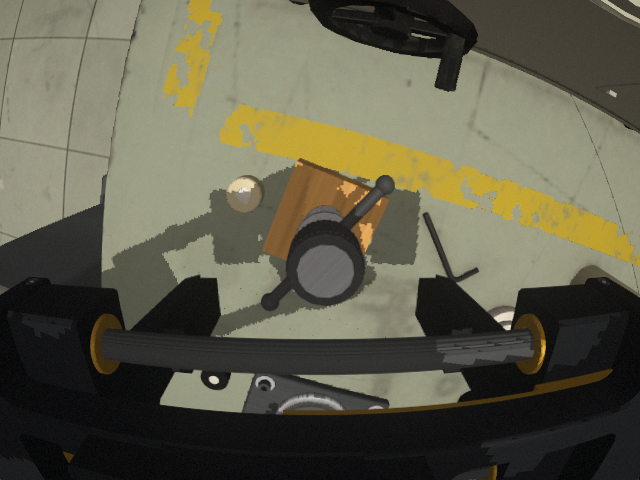

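The knob is centred in the jaws at (325,273), with the balls at (384,186) and (271,300).

Run:
```python
from h import *
o=robot.observe();print(o['time_s'],o['position'],np.degrees(np.arctan2(*R.from_rotvec(o['tool_rot']).as_matrix()[1::-1,1])),R.from_rotvec(o['tool_rot']).as_matrix()[:,0])
print(won(325,273,.137,o)); a,b=won(384,186,.093,o),won(271,300,.093,o);print(a,b,(a+b)/2,np.degrees(np.arctan2(*(a-b)[1::-1])))
```

```text
1.9 [0.49128769 0.36125187 0.17456452] 13.17574518913051 [-0.00705643 -0.00379002 -0.99996792]
[0.4944158  0.35951889 0.137     ]
[0.5212853  0.40723075 0.093     ] [0.46788073 0.31462898 0.093     ] [0.49458302 0.36092986 0.093     ] 60.02743115580829
```

Call:
{"name": "apply_moves", "arguments": {"moves": [[88, [2.5, -1, 0], -0.5], [88, [2.5, -1, -20], -0.5], [88, [2.5, -1, -45], -0.5], [88, [2.5, -1, -62], -0.5], [88, [2.5, -1, -69.5], -0.5], [88, [2.5, -1, -69.5], -0.5], [88, [2.5, -1, -69.5], -0.5]]}}

```text
time_s: 2.6
position: [0.4947, 0.3611, 0.1068]
tool_rot: [1.041, 1.309, -1.049]
contact_force: [0.3, 0.3, -0.6]
grip_width: 0.0882
```

Call:
{"name": "apply_moves", "arguments": {"moves": [[88, [0, 0, 0], 0], [60, [0, 0, 0], 0], [40, [0, 0, 0], 0], [40, [0, 0, 0], 0], [40, [0, 0, 0], 0], [40, [0, 0, 0], 0]], "newtons": 15}}

```text
time_s: 3.2
position: [0.4946, 0.361, 0.1067]
tool_rot: [1.04, 1.309, -1.049]
contact_force: [-0.1, 0.1, -0.3]
grip_width: 0.0502
```

Call:
{"name": "apply_moves", "arguments": {"moves": [[30, [0, 0, 0], 0], [30, [0, 0, 0], 0], [30, [0, 0, 0], 0], [30, [0, 0, 0], 0]], "newtons": 15}}

```text
time_s: 3.6
position: [0.4945, 0.361, 0.1066]
tool_rot: [1.04, 1.309, -1.049]
contact_force: [-0.7, -0.3, -1.2]
grip_width: 0.0407
```

Call:
{"name": "apply_moves", "arguments": {"moves": [[0, [0, 0, 0], 0], [0, [0, 0, 0], 0], [0, [0, 0, 0], 0], [0, [0, 0, 0], 0]], "newtons": 60}}

```text
time_s: 4.0
position: [0.4945, 0.361, 0.1066]
tool_rot: [1.04, 1.309, -1.049]
contact_force: [0.7, 1.0, -0.7]
grip_width: 0.0398
```

Run:
```python
from h import *
o=robot.observe();print(o['time_s'],o['position'],np.degrees(np.arctan2(*R.from_rotvec(o['tool_rot']).as_matrix()[1::-1,1])),o['contact_force'],o['moment'],o['grip_width'])
cv2.imwrite(f"pics/wrist3.png",robot.snapshot('wrist')[:,:,::-1])
```

```text
4.0 [0.49450857 0.36099285 0.10658004] 12.707107086663571 [ 0.72674923  0.99258791 -0.66958074] [-0.04654697  0.05143528 -0.00722211] 0.039794020209003335
```

View pics/wrist3.png

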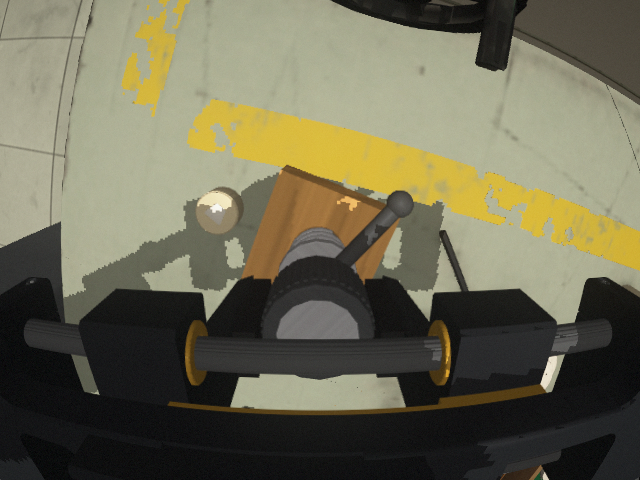

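Call:
{"name": "apply_moves", "arguments": {"moves": [[0, [0, 0, 10], 0], [0, [0, 0, 25], 0], [0, [0, 0, 45], 0], [0, [0, 0, 70], 0], [0, [0, 0, 90], 0], [0, [0, 0, 100], 0], [0, [0, 0, 100], 0]]}}

```text
time_s: 4.75
position: [0.4952, 0.3616, 0.209]
tool_rot: [1.043, 1.308, -1.046]
contact_force: [0.6, 0.4, -5.4]
grip_width: 0.04
```

Run:
```python
from h import *
o=robot.observe();print(o['time_s'],o['position'],R.from_rotvec(o['tool_rot']).as_matrix()[:,1],o['contact_force'],o['moment'],o['grip_width'])
cv2.imwrite(f"pics/wrist4.png",robot.snapshot('wrist')[:,:,::-1])
cv2.imwrite(f"pics/top4.png",robot.snapshot('top')[:,:,::-1])
cv2.imwrite(f"pics/side4.png",robot.snapshot('side')[:,:,::-1])
```

```text
4.75 [0.49521726 0.36156081 0.20903069] [ 0.97551024  0.21993802 -0.00265463] [ 0.60110907  0.40815854 -5.36684712] [-0.08691385  0.03625627 -0.02128336] 0.0399630879932097
```

View pics/wrist4.png

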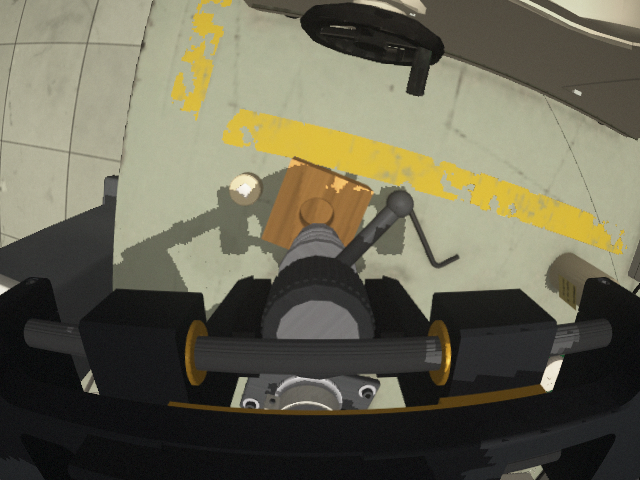

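View pics/top4.png

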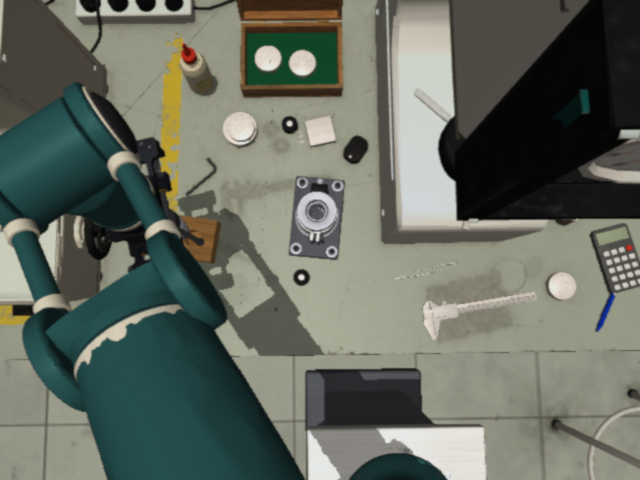

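View pics/side4.png

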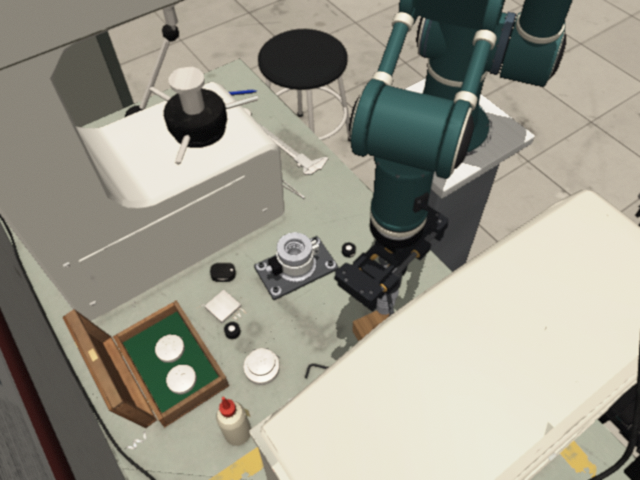

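```bash
cat >> h.py <<'E'
def wtool(u,v,x,):
    o=dict(position=np.zeros(3),tool_rot=np.zeros(3)); e,d=wray(u,v,o); return e+d*(x-e[0])/d[0]
def psi(o): return np.degrees(np.arctan2(*R.from_rotvec(o['tool_rot']).as_matrix()[1::-1,1]))
E
python3 - <<'E'
from h import *
o=robot.observe()
b=wtool(400,204,.0136); print('ball tool',b)
print('knobtop', wtool(317,325,-.0304))
p=won(400,204,o['position'][2]-.0136,o); print(p,o['position'],psi(o))
print('from TCP axis',np.degrees(np.arctan2(*(p-o['position'])[1::-1])))
E
```

```text
ball tool [ 0.0136      0.03565262 -0.03969436]
knobtop [-0.0304     -0.00115474 -0.0045277 ]
[0.51938795 0.40695169 0.19158229] [0.49354383 0.36038833 0.20518229] 12.70692746704521
from TCP axis 60.96835360356972
```

Call:
{"name": "apply_moves", "arguments": {"moves": [[0, [4, -25, 0], 3], [0, [12, -65, 0], 7], [0, [19, -105, 0], 11], [0, [25, -145, 0], 15], [0, [32, -185, 0], 19], [0, [37, -212, 0], 22], [0, [39, -224, 0], 23], [0, [39, -224, 0], 23]]}}

```text
time_s: 5.7
position: [0.5317, 0.1344, 0.2035]
tool_rot: [0.733, 1.445, -0.75]
contact_force: [0.1, 0.0, -5.1]
grip_width: 0.0404
```

Call:
{"name": "apply_moves", "arguments": {"moves": [[0, [0, 0, 0], 0]]}}

```text
time_s: 5.8
position: [0.5311, 0.1345, 0.2026]
tool_rot: [0.734, 1.446, -0.752]
contact_force: [0.2, 1.0, -5.9]
grip_width: 0.0398
```

Run:
```python
from h import *
o=robot.observe();print(o['time_s'],o['position'],psi(o),o['contact_force'],o['moment'],o['grip_width'],o['joints'])
cv2.imwrite(f"pics/wrist5.png",robot.snapshot('wrist')[:,:,::-1])
cv2.imwrite(f"pics/top5.png",robot.snapshot('top')[:,:,::-1])
cv2.imwrite(f"pics/side5.png",robot.snapshot('side')[:,:,::-1])
crop('pics/side5.png','pics/s5.png',225,150,160,160,3.7)
crop('pics/top5.png','pics/t5.png',230,120,160,160,3.7)
```

```text
5.8 [0.53114796 0.13454224 0.20258332] 35.47229973190441 [ 0.18368667  1.03111975 -5.92842519] [ 0.02422835 -0.02132063  0.00852044] 0.039844412296989415 [ 0.20576458  0.0579817   1.90961285 -0.00544766  1.18547809 -0.41126742]
```

View pics/wrist5.png

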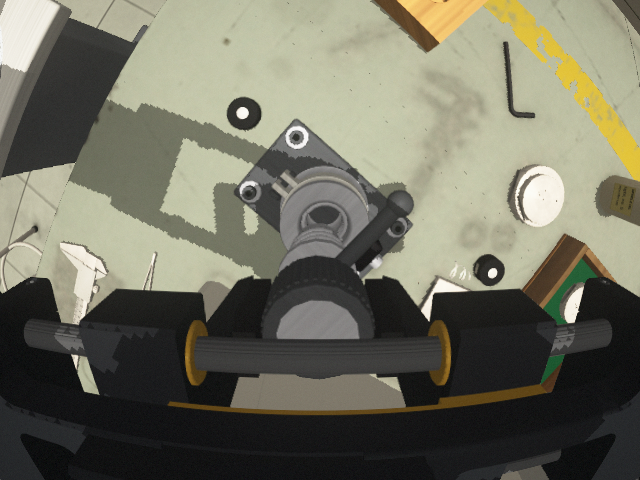

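View pics/s5.png

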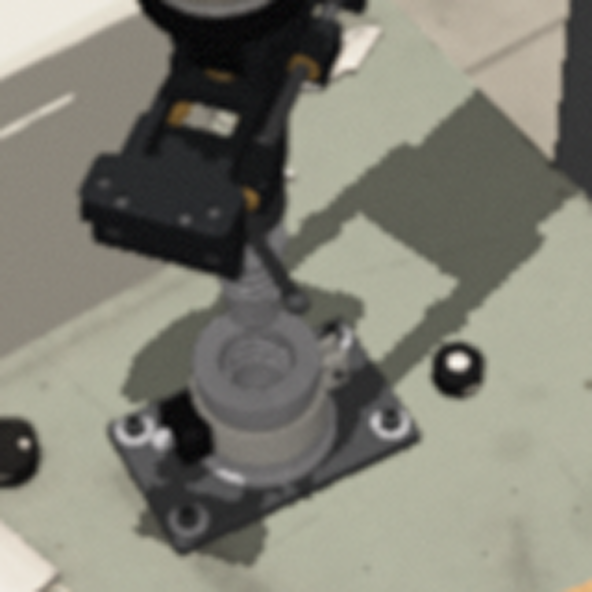

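View pics/t5.png

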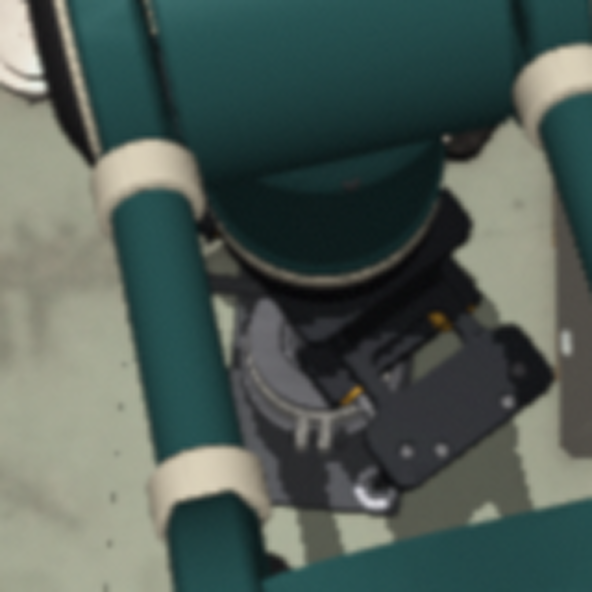

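Run:
```python
from h import *
np.set_printoptions(precision=4,suppress=True)
o=robot.observe();print(o['time_s'],o['position'],psi(o),R.from_rotvec(o['tool_rot']).as_matrix()[:,0])
p=won(400,204,o['position'][2]-.0136,o); print(p,np.degrees(np.arctan2(*(p-o['position'])[1::-1])))
sc=[won(u,v,.012,o) for u,v in[(296,137),(250,191),(397,228)]];print(sc)
crop('pics/wrist5.png','pics/w5.png',225,110,200,150,4)
# expected position of mouth circle in wrist
c,f=cam('wrist');T=c['tool_from_camera'];Rw=R.from_rotvec(o['tool_rot']).as_matrix()
def wp(P):
    q=T[:3,:3].T@(Rw.T@(np.array(P)-o['position'])-T[:3,3]); t=np.arctan2(np.hypot(q[0],q[1]),q[2]); return np.array([c['cx'],c['cy']])+f*t*q[:2]/np.hypot(q[0],q[1])
im=cv2.imread('pics/w5.png')
for r in(.034,.0175):
  for a in np.arange(0,6.28,.3):
    u=wp([.5327+r*np.cos(a),.1362+r*np.sin(a),.08]); cv2.circle(im,tuple(int(x) for x in((u-[225,110])*4)),2,(0,0,255),-1)
cv2.imwrite('pics/w5o.png',im)
```

```text
5.95 [0.5311 0.1351 0.2028] 35.58908853698733 [-0.0099 -0.0077 -0.9999]
[0.5369 0.1886 0.1892] 83.84205210985887
[array([0.4737, 0.1767, 0.012 ]), array([0.4671, 0.1115, 0.012 ]), array([0.5997, 0.1634, 0.012 ])]
```

View pics/w5o.png

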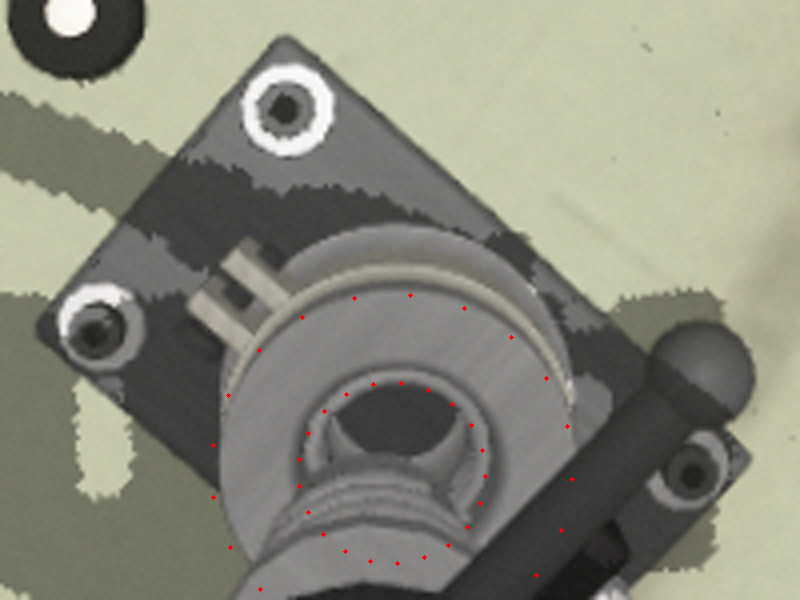

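The wrist view agrees with the map: the predicted rim circles overlay it, and the bar reads 83.8° against the 84° target. I'll correct by a few mm and lower the screw to just above the rim.

Call:
{"name": "apply_moves", "arguments": {"moves": [[0, [2, 1.5, -8], 0.2], [0, [2, 1.5, -20], 0.2], [0, [2, 1.5, -25], 0.2], [0, [2, 1.5, -25], 0.2], [0, [2, 1.5, -25], 0.2]]}}

```text
time_s: 6.45
position: [0.5328, 0.1367, 0.1773]
tool_rot: [0.729, 1.448, -0.748]
contact_force: [-0.3, 0.3, -5.1]
grip_width: 0.0401
```

Run:
```python
from h import *
np.set_printoptions(precision=4,suppress=True)
cv2.imwrite(f"pics/side6.png",robot.snapshot('side')[:,:,::-1])
o=robot.observe();print(o['time_s'],o['position'],psi(o),R.from_rotvec(o['tool_rot']).as_matrix()[:,0],o['contact_force'])
print('nose',o['position']+.0916*R.from_rotvec(o['tool_rot']).as_matrix()[:,0])
crop('pics/side6.png','pics/s6.png',245,180,100,100,6)
```

```text
6.5 [0.5332 0.1367 0.1778] 35.79123871655954 [-0.0099 -0.0077 -0.9999] [ 0.3951 -0.5346 -5.3266]
nose [0.5323 0.136  0.0862]
```

View pics/s6.png

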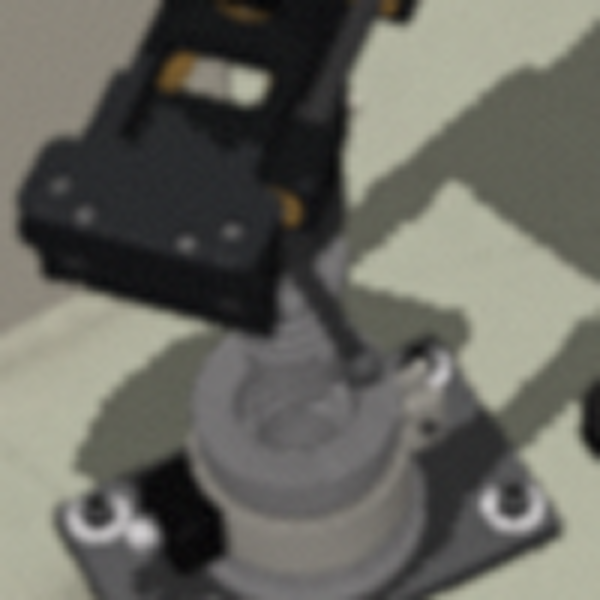

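Call:
{"name": "apply_moves", "arguments": {"moves": [[0, [0.2, 0.2, -4], 0], [0, [0.2, 0.2, -8], 0], [0, [0.2, 0.2, -12], 0], [0, [0.2, 0.2, -16], 0], [0, [0.2, 0.2, -20], 0], [0, [0.2, 0.2, -20], 0]]}}

```text
time_s: 7.1
position: [0.5329, 0.1368, 0.1568]
tool_rot: [0.729, 1.448, -0.749]
contact_force: [0.6, -0.0, -5.2]
grip_width: 0.0401
```

Call:
{"name": "apply_moves", "arguments": {"moves": [[0, [0, 0, -4], 0], [0, [0, 0, -8], 0], [0, [0, 0, -11], 0], [0, [0, 0, -14], 0], [0, [0, 0, -16], 0], [0, [0, 0, -16], 0]]}}

```text
time_s: 7.7
position: [0.5336, 0.1372, 0.1409]
tool_rot: [0.73, 1.447, -0.747]
contact_force: [3.2, 3.7, -6.9]
grip_width: 0.0401
```

Call:
{"name": "apply_moves", "arguments": {"moves": [[0, [0.5, 0.5, -1], 0], [0, [0.5, 0.5, -2], 0], [0, [0.5, 0.5, -3], 0], [0, [0.5, 0.5, -3], 0]]}}

```text
time_s: 8.1
position: [0.5338, 0.1375, 0.1375]
tool_rot: [0.73, 1.448, -0.748]
contact_force: [1.6, 0.5, -5.0]
grip_width: 0.0398
```

Call:
{"name": "apply_moves", "arguments": {"moves": [[0, [0.3, 0.3, -1], 0], [0, [0.3, 0.3, -2], 0], [0, [0.3, 0.3, -2], 0]]}}

```text
time_s: 8.4
position: [0.5339, 0.1376, 0.1361]
tool_rot: [0.729, 1.448, -0.748]
contact_force: [-0.6, 0.1, 0.8]
grip_width: 0.04
```

Run:
```python
from h import *
np.set_printoptions(precision=4,suppress=True)
cv2.imwrite(f"pics/wrist7.png",robot.snapshot('wrist')[:,:,::-1])
o=robot.observe();print(o['time_s'],o['position'],psi(o),R.from_rotvec(o['tool_rot']).as_matrix()[:,0],o['contact_force'],o['moment'],o['joints'])
```

```text
8.45 [0.5339 0.1376 0.1361] 35.787449656898666 [-0.0106 -0.0079 -0.9999] [-2.3717 -0.704   2.1073] [-0.0809  0.3263  0.0184] [ 0.2105  0.1269  1.9656 -0.0063  1.0611 -0.411 ]
```

View pics/wrist7.png

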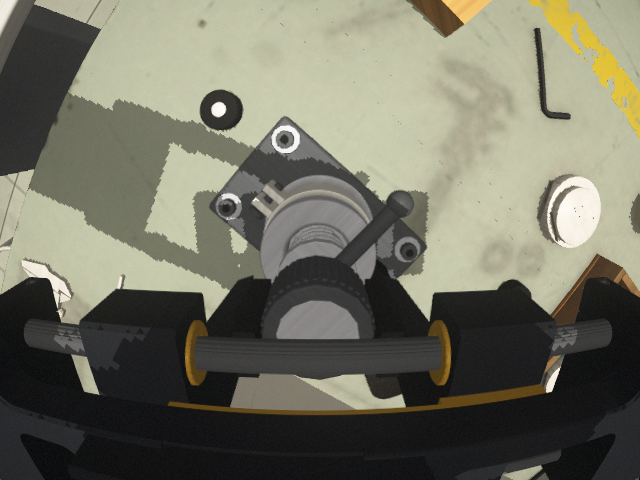

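Seated on the ridges: nose at 35.5 mm below the rim, bar at about 84°. Next is the backward (CCW) turn with a climb of 0.044 mm/deg, keeping a gentle push.

Call:
{"name": "apply_moves", "arguments": {"moves": [[0, [0, 0, 0], 3], [0, [0, 0, 0.2], 9], [0, [0, 0, 0.5], 15], [0, [0, 0, 0.8], 22], [0, [0, 0, 1.1], 29], [0, [0, 0, 1.4], 36], [0, [0, 0, 1.6], 40], [0, [0, 0, 1.6], 40]]}}

```text
time_s: 9.25
position: [0.5337, 0.1376, 0.1378]
tool_rot: [0.184, 1.564, -0.205]
contact_force: [-2.5, 0.4, -0.5]
grip_width: 0.04
```

```bash
cat > st.py <<'E'
from h import *
np.set_printoptions(precision=4,suppress=True)
o=robot.observe();M=R.from_rotvec(o['tool_rot']).as_matrix()
print(o['time_s'],o['position'],'psi',round(psi(o),2),'tilt',M[:2,0],'F',o['contact_force'],'M',o['moment'],'w',o['grip_width'],'j',o['joints'],'nose below rim mm',round(80-1000*(o['position'][2]-.0916),2))
E
python3 st.py
```

```text
9.25 [0.5337 0.1376 0.1378] psi 75.79 tilt [-0.0035 -0.0128] F [-2.5286  0.4107 -0.4503] M [0.1624 0.2781 0.0468] w 0.040026132490822604 j [ 0.2145  0.1211  1.9686 -0.0135  1.058  -1.1017] nose below rim mm 33.83
```

Call:
{"name": "apply_moves", "arguments": {"moves": [[0, [0, 0, 0], 4], [0, [0, 0, 0.3], 11], [0, [0, 0, 0.6], 18], [0, [0, 0, 0.9], 25], [0, [0, 0, 1.1], 31], [0, [0, 0, 1.3], 35], [0, [0, 0, 1.3], 35]]}}

```text
time_s: 9.95
position: [0.5333, 0.1375, 0.1387]
tool_rot: [-0.294, 1.551, 0.273]
contact_force: [0.1, 0.5, -1.6]
grip_width: 0.0404
```

```bash
python3 st.py
python3 - <<'E'
from h import *
cv2.imwrite(f"pics/wrist8.png",robot.snapshot('wrist')[:,:,::-1])
E
```

```text
9.95 [0.5333 0.1375 0.1387] psi 110.71 tilt [ 0.0037 -0.0127] F [ 0.0776  0.4597 -1.5858] M [0.1889 0.1558 0.0048] w 0.04042580740360268 j [ 0.2153  0.115   1.9736 -0.0152  1.0522 -1.7095] nose below rim mm 32.87
```

View pics/wrist8.png

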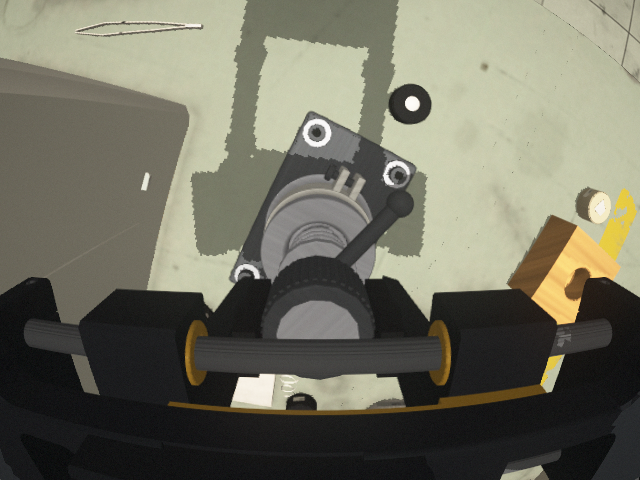

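No slip: the ball is still at (400,204). Bar is at 158.9°; 15° remain to in-line.

Call:
{"name": "apply_moves", "arguments": {"moves": [[0, [0, 0, 0.1], 3], [0, [0, 0, 0.2], 7], [0, [0, 0, 0.3], 11], [0, [0, 0, 0.3], 15], [0, [0, 0, 0.3], 15]]}}

```text
time_s: 10.5
position: [0.5327, 0.1373, 0.1381]
tool_rot: [-0.496, 1.514, 0.475]
contact_force: [0.2, 0.1, -6.2]
grip_width: 0.0397
```

```bash
python3 st.py
```

```text
10.5 [0.5327 0.1373 0.1381] psi 125.52 tilt [ 0.0054 -0.0117] F [ 0.1605  0.0785 -6.2319] M [0.0649 0.052  0.0068] w 0.03974734266332065 j [ 0.2148  0.1133  1.9767 -0.0145  1.0489 -1.9687] nose below rim mm 33.47
```

The vertical load has returned to free weight, so the threads have disengaged. I'll lower it through the drop.

Call:
{"name": "apply_moves", "arguments": {"moves": [[0, [0, 0, -1], 0.3], [0, [0, 0, -2], 0.3], [0, [0, 0, -3], 0.3], [0, [0, 0, -4], 0.3], [0, [0, 0, -5], 0.3], [0, [0, 0, -5], 0.3]]}}

```text
time_s: 11.1
position: [0.5326, 0.1373, 0.1329]
tool_rot: [-0.499, 1.514, 0.479]
contact_force: [0.2, -0.7, -5.5]
grip_width: 0.0401
```

```bash
python3 st.py
```

```text
11.1 [0.5326 0.1373 0.1329] psi 125.8 tilt [ 0.0052 -0.0118] F [ 0.1519 -0.7326 -5.5014] M [ 0.0776  0.1248 -0.0076] w 0.040050648404624904 j [ 0.2148  0.1188  1.9811 -0.0146  1.0392 -1.9735] nose below rim mm 38.67
```

Call:
{"name": "apply_moves", "arguments": {"moves": [[0, [0, 0, -0.5], 0], [0, [0, 0, -1], 0], [0, [0, 0, -1.5], 0], [0, [0, 0, -1.5], 0]]}}

```text
time_s: 11.5
position: [0.533, 0.1375, 0.1323]
tool_rot: [-0.499, 1.513, 0.479]
contact_force: [-1.3, -0.2, 0.7]
grip_width: 0.0399
```

```bash
python3 st.py
```

```text
11.5 [0.533  0.1375 0.1323] psi 125.8 tilt [ 0.0061 -0.0114] F [-1.3212 -0.1528  0.673 ] M [0.1488 0.3523 0.0601] w 0.03993283753226095 j [ 0.2149  0.1197  1.9815 -0.0145  1.037  -1.9735] nose below rim mm 39.33
```

The drop is confirmed: it makes contact at 39.3 mm below the rim, bar in line at 174°. Next, the forward (CW) turn with descent at 16 mm/turn.

Call:
{"name": "apply_moves", "arguments": {"moves": [[0, [0, 0, -0.2], -4], [0, [0, 0, -0.5], -12], [0, [0, 0, -0.9], -20], [0, [0, 0, -1.25], -28], [0, [0, 0, -1.6], -36], [0, [0, 0, -1.95], -44], [0, [0, 0, -2.2], -50], [0, [0, 0, -2.2], -50]]}}

```text
time_s: 12.3
position: [0.5332, 0.1375, 0.13]
tool_rot: [0.185, 1.565, -0.205]
contact_force: [0.5, 0.7, -3.2]
grip_width: 0.0401
```

```bash
python3 st.py
```

```text
12.3 [0.5332 0.1375 0.13  ] psi 75.78 tilt [-0.0043 -0.0119] F [ 0.5076  0.6948 -3.213 ] M [ 0.1189 -0.0608  0.0057] w 0.04010277808075233 j [ 0.2137  0.129   1.9757 -0.0124  1.0437 -1.1026] nose below rim mm 41.6
```

Call:
{"name": "apply_moves", "arguments": {"moves": [[0, [0, 0, -0.3], -5], [0, [0, 0, -0.65], -13], [0, [0, 0, -1.0], -21], [0, [0, 0, -1.35], -29], [0, [0, 0, -1.7], -37], [0, [0, 0, -2.05], -45], [0, [0, 0, -2.4], -53], [0, [0, 0, -2.7], -60]]}}

```text
time_s: 13.1
position: [0.5339, 0.1375, 0.1274]
tool_rot: [1.0, 1.334, -1.014]
contact_force: [1.9, 0.3, -4.4]
grip_width: 0.04
```

```bash
python3 st.py
```

```text
13.1 [0.5339 0.1375 0.1274] psi 15.65 tilt [-0.0108 -0.0021] F [ 1.8621  0.2829 -4.4256] M [-0.0586 -0.2672 -0.0073] w 0.040037433879643196 j [ 0.2068  0.1354  1.9737  0.0002  1.0435 -0.0664] nose below rim mm 44.22
```

Call:
{"name": "apply_moves", "arguments": {"moves": [[0, [0, 0, -0.3], -5], [0, [0, 0, -0.65], -13], [0, [0, 0, -1.0], -21], [0, [0, 0, -1.35], -29], [0, [0, 0, -1.7], -37], [0, [0, 0, -2.05], -45], [0, [0, 0, -2.4], -53], [0, [0, 0, -2.7], -60]]}}

```text
time_s: 13.9
position: [0.5343, 0.1371, 0.1246]
tool_rot: [1.754, 0.746, -1.759]
contact_force: [1.3, -1.1, -4.3]
grip_width: 0.0397
```

```bash
python3 st.py
```

```text
13.9 [0.5343 0.1371 0.1246] psi -44.47 tilt [-0.0062  0.0076] F [ 1.3306 -1.1339 -4.2604] M [-0.3972 -0.0711 -0.0144] w 0.03966817770336818 j [0.2007 0.1347 1.9802 0.0101 1.0314 0.9716] nose below rim mm 46.95
```

Call:
{"name": "apply_moves", "arguments": {"moves": [[0, [0, 0, -0.3], -5], [0, [0, 0, -0.65], -13], [0, [0, 0, -1.0], -21], [0, [0, 0, -1.35], -29], [0, [0, 0, -1.7], -37], [0, [0, 0, -2.05], -45], [0, [0, 0, -2.4], -53], [0, [0, 0, -2.7], -60]]}}

```text
time_s: 14.7
position: [0.5342, 0.1365, 0.1219]
tool_rot: [-2.085, 0.258, 2.08]
contact_force: [-0.9, -1.3, -2.7]
grip_width: 0.0401
```

```bash
python3 st.py;python3 - <<'E'
from h import *
cv2.imwrite(f"pics/wrist9.png",robot.snapshot('wrist')[:,:,::-1])
E
```

```text
14.7 [0.5342 0.1365 0.1219] psi -104.59 tilt [0.0032 0.0079] F [-0.9489 -1.3475 -2.6728] M [-0.369   0.3213  0.0265] w 0.04006956136847154 j [0.2006 0.1315 1.9894 0.0084 1.016  2.0216] nose below rim mm 49.65
```

View pics/wrist9.png

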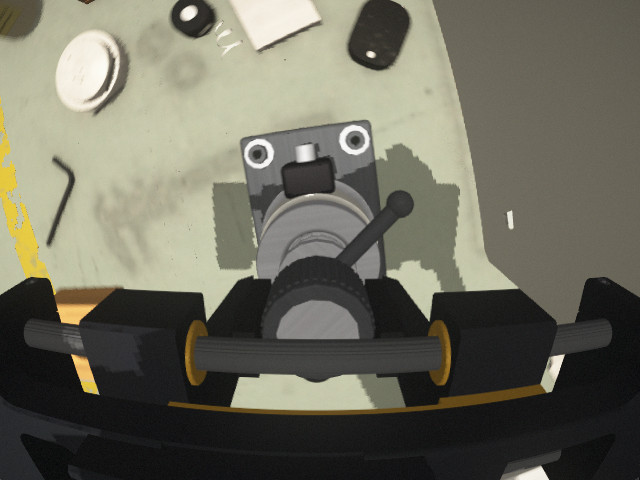

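Call:
{"name": "apply_moves", "arguments": {"moves": [[66, [0, 0, 0], 0], [66, [0, 0, 0], 0], [66, [0, 0, 0], 0], [66, [0, 0, 0], 0], [66, [0, 0, 0], 0]]}}

```text
time_s: 15.25
position: [0.5344, 0.1367, 0.1222]
tool_rot: [-2.083, 0.261, 2.077]
contact_force: [-0.2, 0.3, -0.5]
grip_width: 0.0656
```

```bash
python3 st.py;python3 - <<'E'
from h import *
cv2.imwrite(f"pics/wrist10.png",robot.snapshot('wrist')[:,:,::-1])
E
```

```text
15.25 [0.5344 0.1367 0.1222] psi -104.79 tilt [0.0038 0.0082] F [-0.2245  0.3155 -0.4572] M [ 0.0036  0.2013 -0.003 ] w 0.06563820857413062 j [0.2007 0.1313 1.9891 0.0085 1.0158 2.0252] nose below rim mm 49.41
```

View pics/wrist10.png

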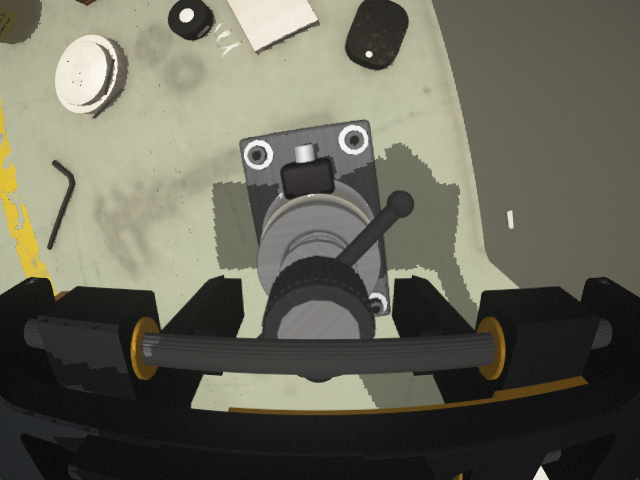

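Call:
{"name": "apply_moves", "arguments": {"moves": [[66, [0, 0, 0], 8], [66, [0, 0, 0], 16], [66, [0, 0, 0], 24], [66, [0, 0, 0], 32], [66, [0, 0, 0], 40], [66, [0, 0, 0], 48], [66, [0, 0, 0], 56], [66, [0, 0, 0], 64]]}}

```text
time_s: 16.1
position: [0.5344, 0.1367, 0.1221]
tool_rot: [1.708, 0.797, -1.712]
contact_force: [-0.5, 0.1, -0.4]
grip_width: 0.0659
```

Call:
{"name": "apply_moves", "arguments": {"moves": [[66, [0, 0, 0], 8], [66, [0, 0, 0], 16], [66, [0, 0, 0], 24], [66, [0, 0, 0], 32], [66, [0, 0, 0], 40], [66, [0, 0, 0], 48], [66, [0, 0, 0], 56], [66, [0, 0, 0], 64]]}}

```text
time_s: 16.9
position: [0.5344, 0.1367, 0.1221]
tool_rot: [0.892, 1.384, -0.903]
contact_force: [-0.2, -0.3, -1.0]
grip_width: 0.066
```

Call:
{"name": "apply_moves", "arguments": {"moves": [[66, [0, 0, 0], 6], [66, [0, 0, 0], 12], [66, [0, 0, 0], 12]]}}

```text
time_s: 17.2
position: [0.5344, 0.1367, 0.1221]
tool_rot: [0.731, 1.448, -0.742]
contact_force: [0.2, 0.7, 0.4]
grip_width: 0.0661
```

```bash
python3 st.py;python3 - <<'E'
from h import *
cv2.imwrite(f"pics/wrist11.png",robot.snapshot('wrist')[:,:,::-1])
E
```

```text
17.2 [0.5344 0.1367 0.1221] psi 35.95 tilt [-0.0079 -0.0038] F [0.1599 0.6507 0.384 ] M [-0.0511  0.0405 -0.0401] w 0.06605811040117432 j [ 0.2066  0.1402  1.979  -0.0025  1.0309 -0.4195] nose below rim mm 49.47
```

View pics/wrist11.png

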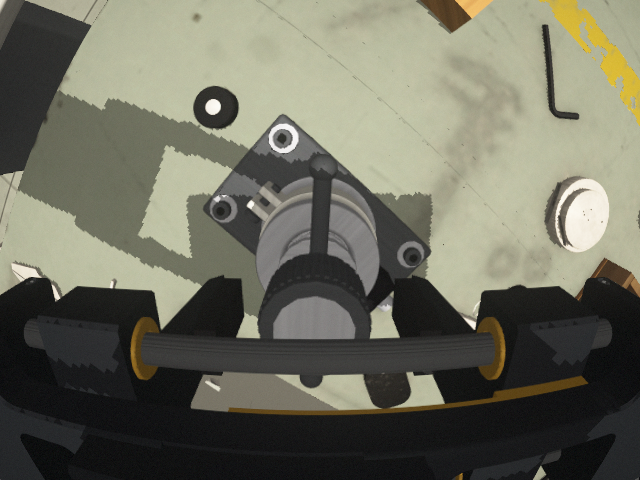

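Run:
```python
from h import *
o=robot.observe(); z=o['position'][2]-.0136
a,b=won(321.5,165,z,o),won(312,380,z,o); print(a,b,(a+b)/2,np.linalg.norm(a-b),np.degrees(np.arctan2(*(a-b)[1::-1])))
print(won(315,325,o['position'][2]+.0304,o),o['position'])
```

```text
[0.50194209 0.18347024 0.1085281 ] [0.56333968 0.09047106 0.1085281 ] [0.53264088 0.13697065 0.1085281 ] 0.11143836625145527 123.4325931780186
[0.53067295 0.1399389  0.1525281 ] [0.53443643 0.1367311  0.1221281 ]
```

The bar is unmoved at 123.4° (= -56.6°). I'll regrip.

Call:
{"name": "apply_moves", "arguments": {"moves": [[50, [-0.8, 0, 0], 0], [50, [-0.8, 0, 0], 0], [30, [-0.8, 0, 0], 0], [30, [-0.8, 0, 0], 0], [30, [-0.8, 0, 0], 0], [30, [-0.8, 0, 0], 0]], "newtons": 15}}

```text
time_s: 17.85
position: [0.5336, 0.1367, 0.1221]
tool_rot: [0.733, 1.447, -0.744]
contact_force: [-0.8, -0.2, -0.3]
grip_width: 0.0405
```

Call:
{"name": "apply_moves", "arguments": {"moves": [[0, [0, 0, 0], 0], [0, [0, 0, 0], 0], [0, [0, 0, 0], 0]], "newtons": 60}}

```text
time_s: 18.15
position: [0.5336, 0.1367, 0.1221]
tool_rot: [0.733, 1.447, -0.744]
contact_force: [-0.5, 0.1, 0.7]
grip_width: 0.0402
```

```bash
python3 st.py
```

```text
18.15 [0.5336 0.1367 0.1221] psi 35.79 tilt [-0.008  -0.0038] F [-0.5077  0.1076  0.7106] M [-0.0199  0.0388  0.0175] w 0.04021818055969796 j [ 0.2069  0.1388  1.9806 -0.0024  1.0307 -0.4165] nose below rim mm 49.49
```

Call:
{"name": "apply_moves", "arguments": {"moves": [[0, [0, 0, -0.2], -4], [0, [0, 0, -0.5], -12], [0, [0, 0, -0.9], -20], [0, [0, 0, -1.25], -28], [0, [0, 0, -1.6], -36], [0, [0, 0, -1.95], -44], [0, [0, 0, -2.3], -52], [0, [0, 0, -2.65], -60]]}}

```text
time_s: 18.95
position: [0.5334, 0.1368, 0.1194]
tool_rot: [1.516, 0.984, -1.523]
contact_force: [-0.4, 0.2, -0.2]
grip_width: 0.0401
```

```bash
python3 st.py
```

```text
18.95 [0.5334 0.1368 0.1194] psi -24.54 tilt [-0.0077  0.0052] F [-0.3645  0.2461 -0.1898] M [0.0544 0.1673 0.0474] w 0.04008831552846108 j [0.2018 0.14   1.9848 0.0078 1.0233 0.6259] nose below rim mm 52.16
```

Call:
{"name": "apply_moves", "arguments": {"moves": [[0, [0, 0, -0.3], -6], [0, [0, 0, -0.6], -14], [0, [0, 0, -1.0], -22], [0, [0, 0, -1.35], -30], [0, [0, 0, -1.7], -38], [0, [0, 0, -2.05], -46], [0, [0, 0, -2.4], -54], [0, [0, 0, -2.65], -60]]}}

```text
time_s: 19.75
position: [0.5335, 0.137, 0.1167]
tool_rot: [2.181, 0.109, -2.178]
contact_force: [-1.0, 1.6, -0.2]
grip_width: 0.04
```

```bash
python3 st.py;python3 - <<'E'
from h import *
cv2.imwrite(f"pics/wrist12.png",robot.snapshot('wrist')[:,:,::-1])
E
```

```text
19.75 [0.5335 0.137  0.1167] psi -84.83 tilt [0.0009 0.0096] F [-1.0466  1.5667 -0.1736] M [ 0.0354  0.1463 -0.0151] w 0.04000414134395211 j [0.2004 0.1375 1.9933 0.011  1.008  1.6752] nose below rim mm 54.85
```

View pics/wrist12.png

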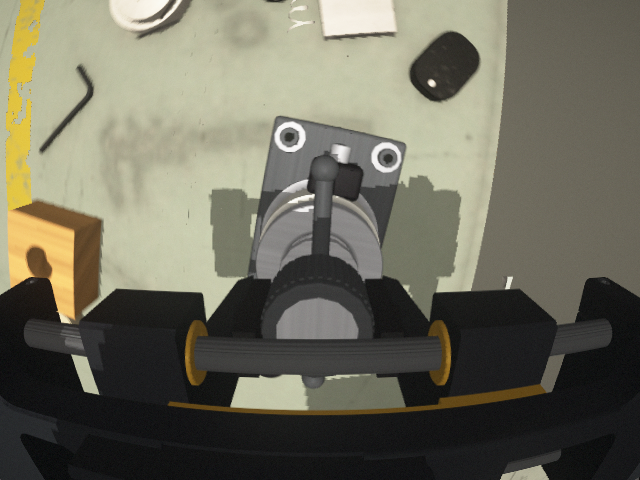

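Call:
{"name": "apply_moves", "arguments": {"moves": [[0, [0, 0, -0.15], -3], [0, [0, 0, -0.3], -6.5], [0, [0, 0, -0.4], -9], [0, [0, 0, -0.4], -9], [0, [0, 0, -0.4], -9]]}}

```text
time_s: 20.3
position: [0.5335, 0.1371, 0.1164]
tool_rot: [-2.185, 0.064, 2.18]
contact_force: [0.0, 0.6, 0.0]
grip_width: 0.04
```

```bash
python3 st.py;python3 - <<'E'
from h import *
for n in("wrist","side","top"): cv2.imwrite(f"pics/{n}13.png",robot.snapshot(n)[:,:,::-1])
crop('pics/side13.png','pics/s13.png',225,180,140,120,5)
E
```

```text
20.3 [0.5335 0.1371 0.1164] psi -93.9 tilt [0.0026 0.0094] F [0.0351 0.5655 0.028 ] M [ 0.0281  0.1468 -0.0643] w 0.03997208488747838 j [0.2008 0.1371 1.9946 0.0103 1.0056 1.8342] nose below rim mm 55.23
```

View pics/wrist13.png

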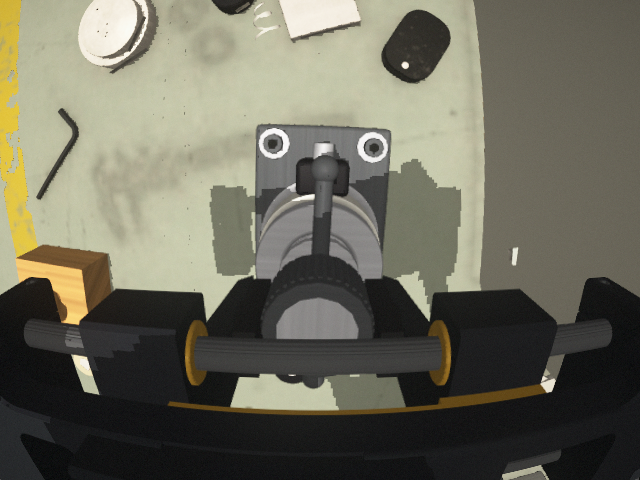

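View pics/s13.png

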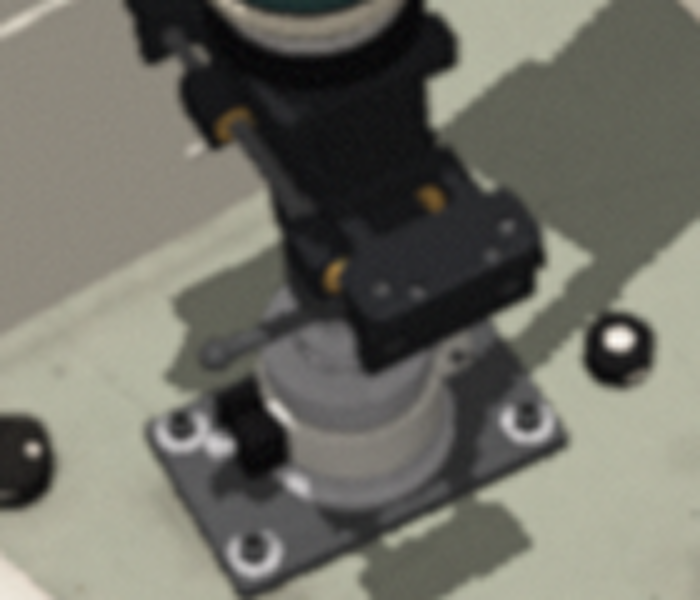

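View pics/top13.png

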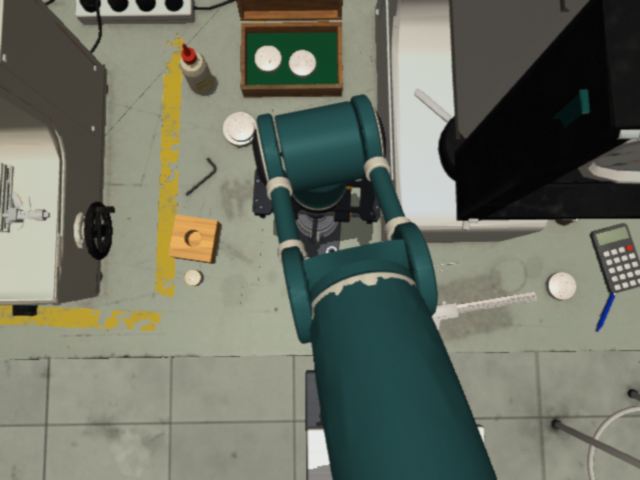

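Run:
```python
from h import *
o=robot.observe(); z=o['position'][2]-.0136
a,b=won(324.5,167,z,o),won(312.5,381,z,o); print(a,b,np.degrees(np.arctan2(*(a-b)[1::-1])),np.linalg.norm(a-b))
p=a-o['position'];print('one ball',np.degrees(np.arctan2(p[1],p[0])), a-[.533,.1365,0], np.degrees(np.arctan2(a[1]-.1365,a[0]-.533)))
s,t=won(273,144,.012,o),won(372,148,.012,o);d=s-t;print('mould yaw',np.degrees(np.arctan2(-d[0],d[1])))
print('ball side/top',isect(wray(324.5,167,o),ray('side',225+213/5,180+352/5)), 'expected z',z)
```

```text
[0.58685097 0.13103755 0.10277135] [0.47623662 0.14435354 0.10277135] -6.864354363640142 0.11141297132978016
one ball -6.441789930048268 [ 0.05385097 -0.00546245  0.10277135] -5.792067839938071
mould yaw -6.139320112324466
ball side/top (array([0.58729463, 0.13105355, 0.10766218]), np.float64(1.948646574583113e-06)) expected z 0.10277135423581857
```

```bash
python3 - <<'E'
from h import *
for z in (.0985,.1028,.1077): print(z,(proj('side',np.array([.533+.054*np.cos(np.radians(6)),.1368-.054*np.sin(np.radians(6)),z]))-[225,180])*5)
print('earlier fit of mould centre side', (proj('side',np.array([.5327,.1362,.08]))-[245,220])*5)
for n in['wrist']:
  pass
E
python3 - <<'E'
import cv2,sys
sys.path.insert(0,'.')
im=cv2.imread('pics/side13.png')[230:275,255:320]
cv2.imwrite('pics/s13b.png',cv2.resize(im,None,fx=10,fy=10,interpolation=cv2.INTER_CUBIC))
E
```

```text
0.0985 [216.66152116 365.07487746]
0.1028 [215.64375291 358.68952403]
0.1077 [214.47603362 351.36339607]
earlier fit of mould centre side [246.00948727 132.95162891]
```

View pics/s13b.png

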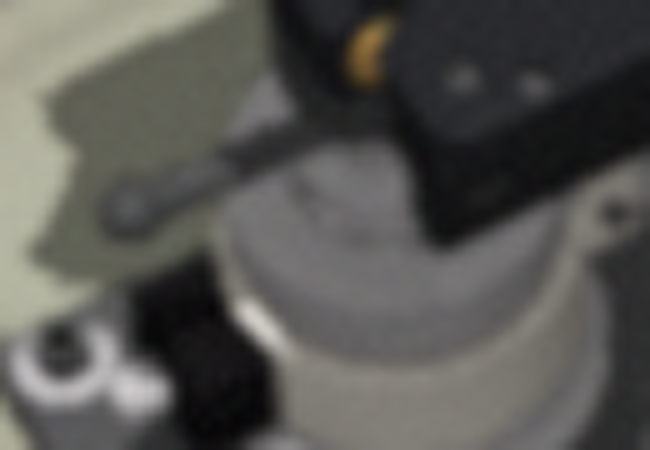

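```bash
python3 -c "
from plant import robot
print(robot.job_done()); print(robot.observe()['time_s'])"
```

```text
the job is handed in; nothing more can be done
None
the job is handed in; nothing more can be done
```

I moved the screw from its block to the mould and started it in the thread. The job is handed in with the gripper still holding the knob at 60 N, after about 20.5 s of the 72 s allowed.

**What I did**
- **Placing:** I set the screw in the mouth with the bar across the base. It touched at about 35.5 mm below the rim.
- **Backward turn:** I turned it counter-clockwise 90°. The load came off with the bar in line with the long sides, and it then sank to about 39.3 mm.
- **Forward turn:** I turned it clockwise 360.1° by the tool yaw, in two strokes (230.4° and 129.7°) with one regrip. The bar angle was the same before and after the regrip to about 0.2°.

**Last checks**
- **Alignment:** the bar yaw measured about -6.4° (readings from -5.8° to -6.9°) against the mould's -6.1°.
- **Depth:** by the arm's reading the nose end is 55.2 mm below the rim, against 55.5 mm expected.
- **Forces:** the last reading was near 0 N vertically, so the mould is carrying the screw's weight. No reading I saw was above about 8 N.
- **Bystanders:** I did not measure these again at the end. In the last pictures specimen_b and specimen_a look unmoved. The tweezers were hidden behind the arm there; they last showed during the backward turn, but I did not check them against their start.

**One disagreement:** triangulating the bar's ball end with the wrist and side cameras put the bar 4 to 5 mm higher than the arm's reading. Top-and-side triangulation at the start also read 1 to 2.5 mm high. The contact depths and the steady grip agree with the arm's reading, so I trusted that.

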